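# Wake the height gauge and hold the mill's feed lever at the green tab

### The job

With the mill's feed lever still up, set up the height gauge on the grey console: press the red key, then the blue key, then the yellow key, each fully down and let up again, one at a time. Then push the small mill's spring-loaded feed lever down with the fingers until the red pointer pin on it is level with the green tab on the upright scale, and hold it still there: the program finishes while holding the lever, because it springs back up if let go. Leave the other things on the bench where they are.

Things in the scene. Friction and masses are not known exactly. Their poses are not given: they have to be found in the camera images.
- console: Height-gauge console, a flat grey box fixed to the bench, 130 (its x) x 220 (its y) x 40 high. Origin at the centre of its underside. The three keys stand in a row along its y axis, 60 mm apart, 25 mm to the -x side of its centre; which colour is at which place varies.
- red_key_top (a point): Centre of the top face of the red round key (24 mm diameter), in a grey round collar of 40 mm diameter. Top face 62 mm above the bench when up (22 mm above the console's top and 10 mm above the collar); it moves down with the key.
- blue_key_top (a point): The same for the blue key.
- yellow_key_top (a point): The same for the yellow key.
- red_key (a joint): Travel of the red key in m: 0 up, 0.006 fully down. Spring return: starts to move at about 1.5 N, fully down at 5 N. Counts as pressed beyond 0.004, as up below 0.0015.
- blue_key (a joint): The same for the blue key.
- yellow_key (a joint): The same for the yellow key.
- mill: Small green bench mill fixed to the bench, about 220 x 170 at the base, 330 high. Origin at the centre of its underside; its own -x axis is its front, towards which the feed lever points. The lever is on its -y side. The mill's tall column and head stay at least 140 mm from the lever's handle.
- lever_hinge (a point): Point on the feed lever's horizontal hinge axis (the mill's y axis), 180 mm above the bench, straight across from the middle of the handle: the lever turns in the vertical plane through this point and lever_grip.
- lever_grip (a point): Middle of the axis of the lever's handle: a black round bar, 18 mm diameter, 90 mm long, lying level and parallel to the hinge axis at the end of the lever, 200 mm from the hinge. About 267 mm above the bench when the lever is up. Its top is free to be pushed from above.
- pointer_tip (a point): On the axis of the red pointer pin (10 mm diameter, sticking out sideways from the lever parallel to the hinge axis), near its free end. It lies on the line from lever_hinge to lever_grip, 100 mm from the hinge, and moves with the lever.
- feed_lever (a joint): Angle of the feed lever in rad: 0 is fully up, where the lever slopes 0.45 rad above level (from the hinge to the handle); it grows as the handle is pushed down, 0.45 is level, 0.9 is the lower stop. Spring return: at the handle, the spring asks for about 6 N at the start and 8 to 10 N lower down.
- tab_mark (a point): Centre of the green tab (26 wide x 14 deep x 14 high) on the upright scale beside the pointer pin. Its height varies from start to start, from 158 to 202 mm above the bench; it does not move.
- oil_tall: Bystander: amber oil bottle, 62 mm diameter, 170 high; origin at the centre of its underside.
- oil_small: Bystander: yellow oil bottle, 54 mm diameter, 140 high; origin at the centre of its underside.
- wrench: Bystander: dark steel wrench lying on the bench, its length along its x axis; origin on its underside.
- step_clamp: Bystander: black clamp bar 130 x 30 x 18 with a nut and stud (46 high), lying on the bench; origin under its centre.
- wax_part: Bystander: amber machined block 110 x 80 x 28 with a pocket; origin under its centre.
- collet_cup: Bystander: steel cup, 70 mm across, 75 high; origin at the centre of its underside.

How it is judged (in metres and radians):
On the way, in this order (a step that is already met when the one before it is completed fails the run):
1. the red key is fully down, the other two up and the feed lever up (value of joint red_key above 0.004 m and value of joint each of blue_key, yellow_key below 0.0015 m and value of joint feed_lever below 0.1 rad), for 0.1 s.
2. the blue key is fully down, the other two up and the feed lever up (value of joint blue_key above 0.004 m and value of joint each of red_key, yellow_key below 0.0015 m and value of joint feed_lever below 0.1 rad), for 0.1 s.
3. the yellow key is fully down, the other two up and the feed lever up (value of joint yellow_key above 0.004 m and value of joint each of red_key, blue_key below 0.0015 m and value of joint feed_lever below 0.1 rad), for 0.1 s.
4. all keys are up and the fingers hold the feed lever with its red pointer level with the green tab (z of pointer_tip in the frame of tab_mark between -0.007 and 0.007 m and value of joint each of red_key, blue_key, yellow_key below 0.0015 m and contact force between the fingers and feed_lever above 3 N), for 0.2 s.
At the end, for the whole second after the job is handed in: At the end the fingers still push the feed lever (over 3 N), the axis of the red pointer pin is within 7 mm in height of the centre of the green tab, the lever is at rest, all three keys are up, and no bystander is over 30 mm from its start (all of step 4 and velocity of joint feed_lever between -0.1 and 0.1 rad/s and distance of each of oil_tall, oil_small, wrench, step_clamp, wax_part, collet_cup from where it was at the start of the episode below 0.03 m); the arm keeps its last pose, push and grip.
It fails at once if two keys are down at once (value of joint each of red_key, blue_key above 0.003 m or value of joint each of red_key, yellow_key above 0.003 m or value of joint each of blue_key, yellow_key above 0.003 m).
It fails at once if a bystander is moved more than 30 mm (distance of any of oil_tall, oil_small, wrench, step_clamp, wax_part, collet_cup from where it was at the start of the episode above 0.03 m).
It also fails if it takes over 51 s, if anything falls off the work surface, if the arm or the gripper's body presses on something with over 40 N, if the wrist force passes 120 N, or if a joint passes its speed limit or range.

### The arm

A 6-joint arm with a two-finger parallel gripper is mounted at the origin on the work surface. World frame = base frame: x ahead of the robot, y to its left, z up, the work surface at z = 0. Lengths are in mm, angles in degrees, forces in N, time in s.
With the tool pointing down it reaches from about 325 to 925 mm from the base axis. Payload 3.1 kg.
Tool frame: the origin (TCP) lies at the very end of the fingers, on their centre line; the grasp point (between the pads) lies grasp_offset behind it (grasp_offset is the distance from the TCP to the grasp point, in mm); z points along the fingers, x is the direction in which the jaws open and shut, and the axes are right-handed (so a half turn about z gives the same grasp; the last joint's range is limited). The gripper opens to 85 mm and grips with 20 to 120 N. Pads are 22 mm wide; open, the fingers measure 114 mm over their backs; the gripper's body (76 mm by 85 mm) begins 54 mm behind the grasp point. The pads swing forward as they close: fully open they stand 13 mm farther back than shut.
Start: joints at [-75.012, 12.427, 92.441, -0, 75.132, -6.429], TCP at [228.244, -581.845, 231.3] pointing down, gripper open.
Joint ranges: [-157.48, 157.48], [-44.54, 120.13], [17.64, 146.25], [-64.5, 244.5], [7.68, 150.69], [-147.95, 147.95]. Speed limits (degrees/s): [159.86, 159.86, 180, 180, 180, 180].

### API

Orientations are given as [roll, pitch, yaw] about the fixed x, y, z axes, in that order (R = Rz(yaw) Ry(pitch) Rx(roll)).
In Python, from station import * gives the robot as it stands. Calls block until the motion is done:
- goto(position, orientation): joint-space move of the TCP to a pose.
- move_l(position, attitude=None, speed=150): straight line of the TCP; attitude=None keeps the orientation; speed is the mean speed in mm/s.
- move_j(angles): joint-space move.
- grip(opening, squeeze=None): finger opening in mm; squeeze is the grip in N (None keeps the last); returns when the fingers have stopped.
- wait(seconds).
- solve_ik(position, orientation): joint angles nearest the present ones, or None.
- get_obs(): the state.
- get_image(name): name is "scene" or "top"; returns the picture (384x512x3 uint8, red, green, blue); there is no depth.
- get_calibration(name): a dict with "fx", "fy", "cx", "cy" (pixels), "R" (3x3) and "t" (3): a world point X has camera coordinates R X + t. Camera axes: x right, y down, z forward; pixel columns grow to the right and rows downward; lengths in mm; the calibration is good to about 2 mm. A picture is of the moment at which its call begins. get_calibration takes no time and is no camera call.
A pose or a line that the arm cannot do raises Unreachable and nothing moves.
- sign_off(): hands the job in, once; it reports no verdict.
Trained networks look in the newest picture that a camera, given by its name, has taken for a name from the list of things; names that differ only in an ending like _2 or _b are one class to them, and where a whole thing is asked for, a point or a joint stands for the part that bears it (a point fixed in the world has none). Each returns a list of dicts, best first, with "score" (0 to 1); they miss things now and then, are a little off and sometimes report something else, mostly with a low value. They report only what shows in the picture. A call takes as long as a camera call.
- spot_in(name, camera): "extent" ([centre column, centre row, width, height] in pixels, round what is visible of it).
- regions_of(name, camera): "region" (384x512 bool, what is visible of it) and "extent" ([centre column, centre row, width, height] in pixels, round what is visible of it).
The state is a dict: "t": time; "joint_pos": joint angles; "qvel": joint speeds; "effort": joint torques, N m; "tcp_pos": TCP position; "ee_rot": TCP orientation; "wrist_force": force on the tool from outside, world axes, zero at the start; "moment": the same for the moment, N m; "grip_width": finger opening in mm.
Only numpy, scipy, OpenCV 4.12 (cv2) and the standard library are available. Lean on these libraries where they do the work, as an engineer would, in place of code of your own. Each camera call takes 0.05 s, during which the arm holds its last target. There are 200 camera calls.

## Working session

There is one attempt and no reset: what is moved stays moved. The work goes in short steps, each a Python script; the robot and the scene stay as the last script left them, time stands still between calls to the robot, and variables do not carry over. Pictures are saved under pics/ and viewed, about 8 in all and at most 12, crops included, and the job is handed in when it is done.

```bash
mkdir -p pics; python3 - <<'E'
from station import *
import cv2, numpy as np
for n in("scene","top"):
    im=get_image(n); cv2.imwrite(f"pics/{n}0.png",im[:,:,::-1])
    c=get_calibration(n); print(n,{k:np.round(v,3).tolist() for k,v in c.items()})
    for k in("console","red_key_top","blue_key_top","yellow_key_top","mill","lever_hinge","lever_grip","pointer_tip","tab_mark","feed_lever","oil_tall","oil_small"):
        r=spot_in(k,n); print(k,[(np.round(d["extent"],1).tolist(),round(d["score"],2)) for d in r[:2]])
print(get_obs())
E
```

```text
scene {'fx': 409.46, 'fy': 409.46, 'cx': 250.305, 'cy': 190.541, 'R': [[0.775, 0.632, 0.008], [0.553, -0.671, -0.495], [-0.308, 0.388, -0.869]], 't': [-491.584, -228.258, 1723.223]}
console [([203.2, 230.4, 67.2, 65.5], 0.84)]
red_key_top [([298.8, 189.4, 36.5, 33.5], 0.59)]
blue_key_top []
yellow_key_top []
mill [([233.1, 283.8, 17.2, 24.7], 0.66), ([305.5, 105.0, 67.7, 88.2], 0.64)]
lever_hinge [([305.6, 103.3, 67.4, 93.5], 0.87), ([232.9, 287.9, 17.1, 25.4], 0.5)]
lever_grip [([293.4, 121.2, 48.5, 25.9], 0.85)]
pointer_tip [([295.8, 122.0, 42.4, 25.6], 0.9), ([232.2, 286.9, 15.3, 24.4], 0.42)]
tab_mark []
feed_lever [([293.5, 118.1, 47.2, 21.2], 0.58), ([269.8, 247.8, 18.8, 30.3], 0.26)]
oil_tall [([168.8, 315.2, 23.5, 29.7], 0.74)]
oil_small [([233.4, 286.8, 19.6, 23.2], 0.63)]
top {'fx': 377.825, 'fy': 377.825, 'cx': 253.214, 'cy': 194.193, 'R': [[0.001, -1.0, -0.007], [-0.986, 0.0, -0.166], [0.166, 0.007, -0.986]], 't': [36.343, 635.274, 1182.917]}
console [([309.4, 231.4, 71.4, 39.4], 0.83)]
red_key_top [([106.9, 230.8, 144.6, 69.1], 0.45)]
blue_key_top []
yellow_key_top [([31
[... 505 characters left out ...]
0.72), ([335.4, 162.7, 17.4, 23.6], 0.61)]
{'t': 1.3, 'joint_pos': array([-7.50121534e+01,  1.24291030e+01,  9.24422737e+01, -6.92444448e-04,
        7.51307891e+01, -6.42889920e+00]), 'qvel': array([-0.00507659,  0.01789341, -0.12207768, -0.01500311,  0.0201185 ,
        0.06008818]), 'effort': array([-1.25277256e-04, -3.96889544e+01, -3.04250801e+01, -2.40325480e-04,
        9.51202601e-04, -9.00161545e-07]), 'tcp_pos': array([ 228.23331401, -581.84184637,  231.27085054]), 'ee_rot': array([ 1.79999577e+02,  2.22708452e-03, -6.85830765e+01]), 'wrist_force': array([ 0.13481953, -1.02598794, -0.29776895]), 'moment': array([-0.01684242, -0.02872159,  0.03570491]), 'grip_width': 85.85279547115}
```

```bash
python3 - <<'E'
import cv2, numpy as np
s=cv2.imread("pics/scene0.png");t=cv2.imread("pics/top0.png")
a=cv2.resize(s[50:250,150:370],(660,600),interpolation=cv2.INTER_CUBIC)
cv2.imwrite("pics/s1.png",a)
b=cv2.resize(t[150:290,20:380],None,fx=2.2,fy=2.2,interpolation=cv2.INTER_CUBIC)
cv2.imwrite("pics/t1.png",b)
E
```

```text
(no output)
```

View pics/s1.png

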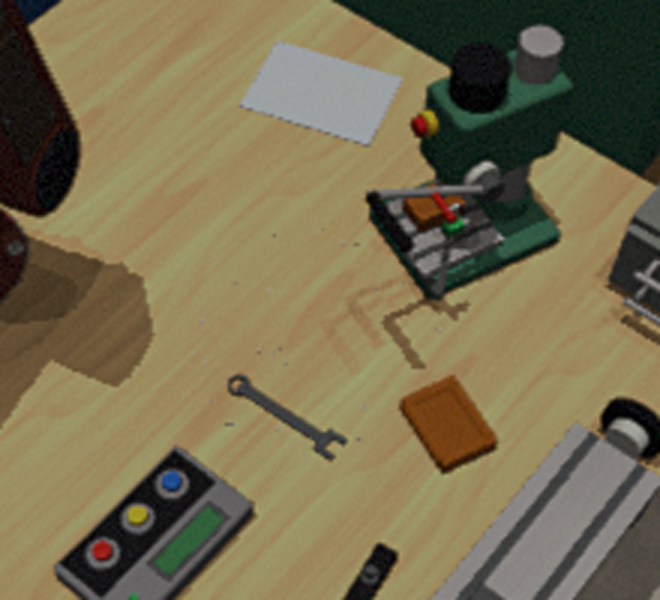

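View pics/t1.png

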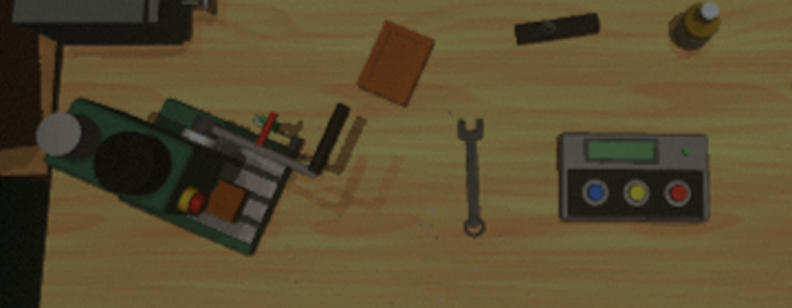

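View pics/top0.png

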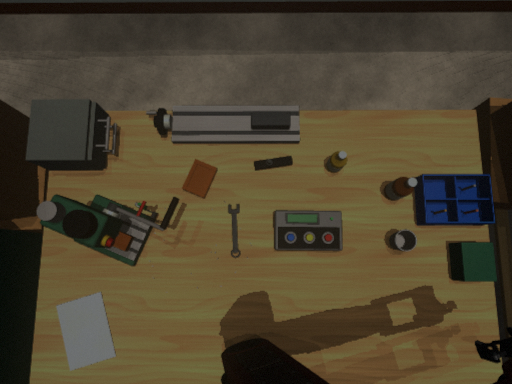

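The pictures show the keys at top-image pixels of about (329,238) red, (310,238) yellow and (291,238) blue. The handle runs from (177,198) to (164,228), the pin is near (144,201) and the tab near (137,204). Next I take sub-pixel measurements.

```bash
cat > h.py <<'E'
from station import *
import cv2, numpy as np
from scipy.optimize import least_squares
C={n:get_calibration(n) for n in("scene","top")}
def proj(n,X):
    c=C[n]; p=np.array(c["R"])@np.asarray(X,float)+np.array(c["t"]).ravel(); return np.array([c["fx"]*p[0]/p[2]+c["cx"],c["fy"]*p[1]/p[2]+c["cy"]])
def onz(n,uv,z):
    return np.r_[least_squares(lambda x:proj(n,[x[0],x[1],z])-uv,[600,0]).x,z]
def tri(us,ut):
    r=least_squares(lambda x:np.r_[proj("scene",x)-us,proj("top",x)-ut],[600,100,150]); return r.x,r.fun
def blob(im,box,col):
    x0,x1,y0,y1=box; a=im[y0:y1,x0:x1].astype(float); r,g,b=a[...,0],a[...,1],a[...,2]
    w={"r":r-np.maximum(g,b)*1.5,"g":g-np.maximum(r,b)*1.25,"b":b-np.maximum(r,g)*1.15,"y":np.minimum(r,g)-2.0*b}[col]
    w=np.clip(w,0,None)*(a.max(2)>40); m=w>0.3*w.max(); w=w*m; n=m.sum()
    yy,xx=np.mgrid[y0:y1,x0:x1]; return np.array([(w*xx).sum(),(w*yy).sum()])/w.sum(),n,(xx[m],yy[m])
E
python3 - <<'E'
from h import *
s=cv2.imread("pics/scene0.png")[:,:,::-1];t=cv2.imread("pics/top0.png")[:,:,::-1]
for k,bs,bt in(("r",(175,192,225,243),(321,336,231,245)),("y",(188,203,214,229),(303,317,231,245)),("b",(199,216,203,219),(283,298,231,245))):
    us,n1,_=blob(s,bs,k);ut,n2,_=blob(t,bt,k)
    print(k,us.round(1),n1,ut.round(1),n2,onz("scene",us,62).round(1),onz("top",ut,62).round(1),tri(us,ut)[0].round(1))
out=[]
for nm,col,bs,bt in(("tab","g",(294,308,118,131),(132,142,199,209)),("pin","r",(292,304,112,126),(137,148,198,218))):
    us,n1,p1=blob(s,bs,col);ut,n2,p2=blob(t,bt,col)
    print(nm,us.round(1),n1,ut.round(1),n2,[a.round(1) for a in tri(us,ut)])
    print(list(zip(*[x.tolist() for x in p1])),list(zip(*[x.tolist() for x in p2])))
# handle ends at z=267
a=onz("top",[176.5,198.5],267);b=onz("top",[164,227.5],267);print(a,b,np.linalg.norm(a-b))
big=lambda im,b,f:cv2.resize(im[b[2]:b[3],b[0]:b[1],::-1],None,fx=f,fy=f,interpolation=cv2.INTER_NEAREST)
A=big(s,(265,325,90,150),6);B=big(t,(125,185,190,250),6)
cv2.imwrite("pics/lev.png",cv2.convertScaleAbs(np.hstack([A,B]),alpha=1.5))
E
```

```text
r [183.6 233.1] 30 [328.  237.2] 41 [ 495.3 -201.1   62. ] [ 494.9 -201.8   62. ] [ 495.1 -201.5   62.3]
y [195.3 221.4] 29 [309. 237.] 37 [ 496.  -141.8   62. ] [ 495.4 -141.3   62. ] [ 495.5 -141.5   60.9]
b [206.7 209.8] 32 [290.3 236.9] 40 [496.1 -81.4  62. ] [495.8 -81.9  62. ] [496.  -81.7  62.2]
tab [301.1 124.8] 23 [138.9 203.5] 6 [array([583.1, 364.9, 190.8]), array([ 1. , -0.4,  0.6,  0.6])]
[(303, 122), (302, 123), (303, 123), (298, 124), (301, 124), (302, 124), (303, 124), (304, 124), (298, 125), (299, 125), (300, 125), (301, 125), (302, 125), (303, 125), (304, 125), (298, 126), (299, 126), (300, 126), (301, 126), (302, 126), (299, 127), (300, 127), (301, 127)] [(138, 203), (139, 203), (140, 203), (138, 204), (139, 204), (140, 204)]
pin [297.3 118.5] 32 [140.6 208.2] 46 [array([566.6, 350.5, 225.6]), array([-0.1,  0. , -0. , -0. ])]
[(295, 114), (294, 115), (295, 115), (296, 115), (294, 116), (295, 116), (296, 116), (297, 116), (295, 117), (296, 117), (297, 117), (298, 117), (296, 118), (297, 118), (298, 118), (299, 118), (296, 119), (297, 119), (298, 119), (297, 120), (298, 120), (299, 120), (300, 120), (298, 121), (299, 121), (300, 121), (298, 122), (299, 122), (300, 122), (301, 122), (299, 123), (300, 123)] [(143, 201), (144, 201), (143, 202), (144, 202), (145, 202), (142, 203), (143, 203), (144, 203), (142, 204), (143, 204), (144, 204), (141, 205), (142, 205), (143, 205), (140, 206), (141, 206), (142, 206), (143, 206), (140, 207), (141, 207), (142, 207), (140, 208), (141, 208), (142, 208), (139, 209), (140, 209), (141, 209), (139, 210), (140, 210), (141, 210), (138, 211), (139, 211), (140, 211), (138, 212), (139, 212), (140, 212), (137, 213), (138, 213), (139, 213), (140, 213), (137, 214), (138, 214), (139, 214), (137, 215), (138, 215), (139, 215)]
[587.45670368 242.01251279 267.        ] [509.28192535 272.63353004 267.        ] 83.95798154123192
```

View pics/lev.png

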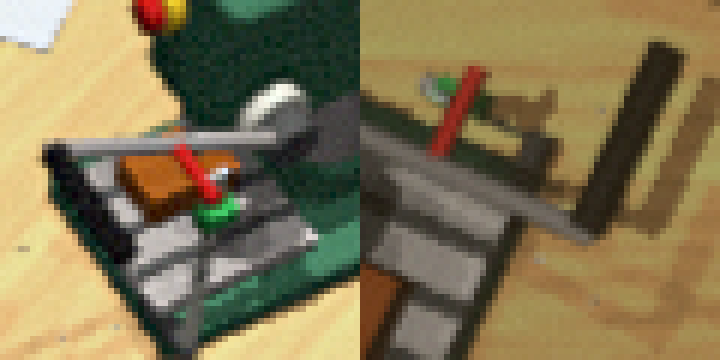

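```bash
cat >> h.py <<'E'
def press(p,yaw,zup=80):
    o=[180,0,yaw]; x,y=p
    move_l([x,y,zup],o,speed=150)
    f0=get_obs()["wrist_force"][2]
    z=63; move_l([x,y,z],o,speed=60)
    while z>54:
        z-=1; move_l([x,y,z],o,speed=15)
        ob=get_obs(); f=ob["wrist_force"][2]-f0
        print(z,round(ob["tcp_pos"][2],2),round(f,2),end="; ")
        if f>7.5: break
    wait(0.3); ob=get_obs(); print("hold",ob["tcp_pos"].round(2),ob["wrist_force"].round(2))
    move_l([x,y,zup],o,speed=80); print("t",get_obs()["t"], get_obs()["wrist_force"].round(2))
E
python3 - <<'E'
from h import *
print(get_obs()["t"])
grip(0,20); o=[180,0,-16]
goto([495,-201.5,150],o); print(get_obs()["t"],get_obs()["grip_width"],get_obs()["tcp_pos"])
press((495,-201.5),-16)
E
```

```text
1.3
3.7917 0.2785917821314516 [ 495.13350265 -202.55092925  150.39128232]
62 62.16 -0.51; 61 61.27 1.1; 60 60.15 1.44; 59 59.12 2.61; 58 58.11 2.78; 57 57.12 2.22; 56 56.09 4.25; 55 55.97 9.11; hold [ 495.2  -201.58   55.99] [-3.1   1.46 10.79]
t 7.6083 [ 0.32  0.14 -0.55]
```

```bash
python3 - <<'E'
from h import *
press((496,-81.7),-16); press((495.5,-141.5),-16)
S=np.mean([get_image("scene").astype(float) for _ in range(8)],0);T=np.mean([get_image("top").astype(float) for _ in range(8)],0)
np.savez("avg.npz",S=S,T=T)
big=lambda im,b,f:cv2.resize(im[b[2]:b[3],b[0]:b[1],::-1],None,fx=f,fy=f,interpolation=cv2.INTER_NEAREST)
A=big(S,(285,315,105,140),13);B=big(T,(125,155,190,225),13)
cv2.imwrite("pics/tab.png",np.clip(np.hstack([A,B*1.6])*1.3,0,255).astype(np.uint8))
for n,e in(("top",[[144.3,200.3],[137.5,215.5]]),):
    for q in e: print("pin",onz(n,q,223.5).round(1))
for z in(160,175,190,205): print(z,onz("top",[141.3,205.7],z).round(1),onz("scene",[301.6,124.6],z).round(1))
E
```

```text
62 62.13 0.5; 61 61.24 2.0; 60 60.17 3.4; 59 59.1 3.44; 58 58.11 2.23; 57 57.14 3.62; 56 56.14 5.5; 55 55.93 11.15; hold [496.23 -81.74  55.96] [-2.91  0.96 10.66]
t 11.7583 [ 1.42  0.84 -0.5 ]
62 62.14 0.4; 61 61.27 3.11; 60 60.21 2.98; 59 59.16 3.77; 58 58.13 4.17; 57 57.13 4.25; 56 56.16 5.61; 55 55.98 10.94; hold [ 495.76 -141.6    55.98] [-2.42  0.84  9.95]
t 15.5083 [-0.33 -0.02  0.15]
pin [589.2 341.8 223.5]
pin [546.2 358.7 223.5]
160 [582.6 368.9 160. ] [570.2 385.6 160. ]
175 [580.5 364.3 175. ] [575.9 374.7 175. ]
190 [578.5 359.7 190. ] [581.6 363.7 190. ]
205 [576.4 355.1 205. ] [587.3 352.8 205. ]
```

View pics/tab.png

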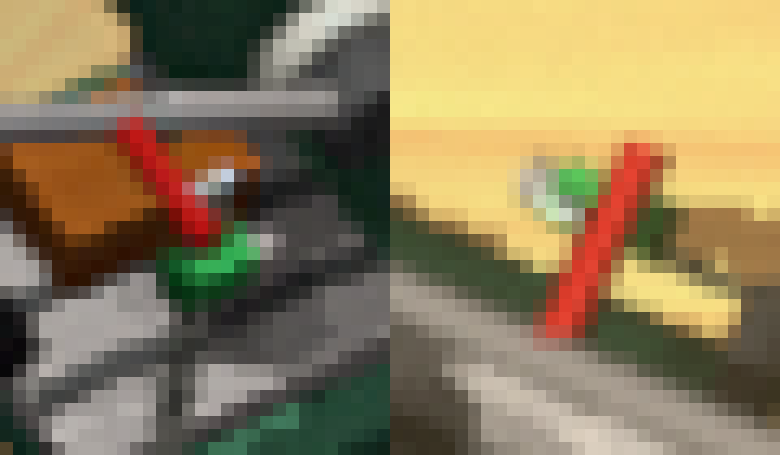

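```bash
cat > fit.py <<'E'
from h import *
d=np.load("avg.npz"); S,T=d["S"],d["T"]
yaw=np.radians(68.5); ex=np.array([np.cos(yaw),np.sin(yaw),0]); ey=np.array([-np.sin(yaw),np.cos(yaw),0]); ez=np.array([0,0,1.])
K=8
def sil(n,P,box):
    x0,x1,y0,y1=box; uv=np.array([proj(n,p) for p in P]); q=((uv-[x0-.5,y0-.5])*K*16).astype(np.int32)
    m=np.zeros(((y1-y0)*K,(x1-x0)*K),np.uint8); cv2.fillConvexPoly(m,cv2.convexHull(q),1,shift=4); return m
def boxpts(c,w=(26,14,14)):
    return [c+ex*a*w[0]/2+ey*b*w[1]/2+ez*e*w[2]/2 for a in(-1,1) for b in(-1,1) for e in(-1,1)]
def pinpts(tip,L=40):
    P=[]
    for a in np.linspace(0,2*np.pi,16):
        o=5*(np.cos(a)*ex+np.sin(a)*ez); P+= [tip+o,tip+o+ey*L]
    return P
bs,bt=(292,310,110,132),(132,152,196,214)
def crop(I,b): return I[b[2]:b[3],b[0]:b[1]]
def red(a): return np.clip((a[...,0]-1.5*np.maximum(a[...,1],a[...,2]))/(0.5*a[...,0].max()),0,1)
def green(a):
    s=a.sum(2)+1; return np.clip((a[...,1]/np.maximum(np.maximum(a[...,0],a[...,2]),1)-1.1)/0.5,0,1)
E
cat > run.py <<'E'
from fit import *
from scipy.optimize import minimize
dn=lambda m:m.reshape(m.shape[0]//K,K,-1,K).mean((1,3))
gs,gt=green(crop(S,bs)),green(crop(T,bt)); rs,rt=red(crop(S,bs)),red(crop(T,bt))
# limit masks near the tab; the mill base is green too
ys,xs=np.mgrid[bs[2]:bs[3],bs[0]:bs[1]]; gs*=(xs>=296)&(xs<=306)&(ys>=118)&(ys<=129)
yt,xt=np.mgrid[bt[2]:bt[3],bt[0]:bt[1]]; okt=(yt<=208+ (xt-141)*0.36)&(yt<=210); 
def pincost(p):
    P=pinpts(np.array(p)); return ((dn(sil("scene",P,bs))-rs)[:12]**2).sum()+((dn(sil("top",P,bt))-rt)**2).sum()
pin=min((minimize(pincost,[589,342,z0],method="Nelder-Mead",options=dict(initial_simplex=np.array([[589,342,z0],[594,342,z0],[589,347,z0],[589,342,z0+8]]))) for z0 in(215,225,235)),key=lambda r:r.fun)
print("pin end",pin.x.round(1),pin.fun.round(2))
PP=pinpts(pin.x)
os_,ot=sil("scene",PP,bs),sil("top",PP,bt)
def parts(c):
    P=boxpts(np.array(c)); return dn(sil("scene",P,bs)*(1-os_)),dn(sil("top",P,bt)*(1-ot))
def cost(c,w=(1,1)):
    a,b=parts(c); return w[0]*((a-gs)**2).sum()+w[1]*(((b-gt)**2)*okt).sum()
for w in((1,1),(1,.3),(.3,1)):
  rr=[minimize(cost,c0,args=(w,),method="Nelder-Mead",options=dict(initial_simplex=np.array(c0)+np.array([[0,0,0],[6,0,0],[0,6,0],[0,0,10]]))) for c0 in([580,362,175],[580,362,190],[576,358,200])]
  for r in rr: print(w,r.x.round(1),r.fun.round(2))
r=min(rr,key=lambda r:r.fun); print([round(min(cost([x,y,z]) for x in range(570,592,2) for y in range(350,376,2)),2) for z in range(160,214,6)])
np.set_printoptions(linewidth=200)
print((gs*9).astype(int)[8:]);print((gt*okt*9).astype(int)[4:15])
E
python3 run.py
```

```text
pin end [585.7 341.8 228.1] 10.73
(1, 1) [577.9 364.3 183.2] 18.16
(1, 1) [577.6 364.3 183.5] 18.13
(1, 1) [577.3 364.4 183.2] 18.23
(1, 0.3) [577.1 364.8 182.6] 7.97
(1, 0.3) [577.6 364.9 182.9] 7.89
(1, 0.3) [577.6 364.9 183.1] 7.96
(0.3, 1) [569.7 379.6 162.3] 7.9
(0.3, 1) [577.9 364.3 183.6] 15.6
(0.3, 1) [577.8 364.3 184.6] 15.66
[np.float64(22.47), np.float64(14.02), np.float64(14.46), np.float64(19.68), np.float64(18.18), np.float64(21.56), np.float64(23.75), np.float64(28.8), np.float64(37.07)]
[[0 0 0 0 0 0 0 0 0 0 0 0 0 0 0 0 0 0]
 [0 0 0 0 0 0 0 0 0 0 0 0 0 0 0 0 0 0]
 [0 0 0 0 0 0 0 0 0 0 0 0 0 0 0 0 0 0]
 [0 0 0 0 0 0 0 0 0 0 0 0 0 0 0 0 0 0]
 [0 0 0 0 0 0 0 0 0 0 0 9 0 0 0 0 0 0]
 [0 0 0 0 0 0 0 0 0 0 9 9 1 0 0 0 0 0]
 [0 0 0 0 0 4 9 9 4 9 9 9 9 0 0 0 0 0]
 [0 0 0 0 0 9 9 9 9 9 9 9 9 0 0 0 0 0]
 [0 0 0 0 0 4 9 9 9 9 9 9 4 0 0 0 0 0]
 [0 0 0 0 0 0 9 9 9 9 9 4 0 0 0 0 0 0]
 [0 0 0 0 0 0 1 9 5 5 0 0 0 0 0 0 0 0]
 [0 0 0 0 0 0 0 0 0 0 0 0 0 0 0 0 0 0]
 [0 0 0 0 0 0 0 0 0 0 0 0 0 0 0 0 0 0]
 [0 0 0 0 0 0 0 0 0 0 0 0 0 0 0 0 0 0]]
[[0 0 0 0 0 0 0 0 0 0 0 0 0 0 0 0 0 0 0 0]
 [0 0 0 0 0 0 0 0 0 0 0 0 0 0 0 0 0 0 0 0]
 [0 0 0 0 0 0 0 0 0 0 0 0 0 0 0 0 0 0 0 0]
 [0 0 0 0 0 0 9 9 6 0 0 0 0 0 0 0 0 0 0 0]
 [0 0 0 0 0 1 9 9 9 0 0 0 0 0 0 0 0 0 0 0]
 [0 0 0 0 0 1 0 4 2 0 0 0 0 0 0 0 0 0 0 0]
 [0 0 0 0 0 0 0 0 0 0 0 0 0 4 0 0 0 0 0 0]
 [0 0 0 0 0 0 0 0 0 0 0 0 3 4 0 0 0 0 0 0]
 [0 0 0 0 0 0 0 0 0 0 0 0 5 0 0 0 0 0 0 0]
 [0 0 0 0 0 0 0 0 0 0 0 0 0 0 0 0 0 0 0 0]
 [0 0 0 0 0 0 0 0 0 0 0 0 0 0 0 0 0 0 0 0]]
```

```bash
cat > bb.py <<'E'
from fit import *
def edges(c):
    P=boxpts(np.array(c)); u=np.array([proj("scene",p) for p in P]);v=np.array([proj("top",p) for p in P])
    return np.array([u[:,0].min(),u[:,0].max(),u[:,1].max(),v[:,0].max(),v[:,1].min(),v[:,1].max(),v[:,0].min(),u[:,1].min()])+.5
obs=np.array([297.2,304.9,128.5,146.9,202.2,209.6,137.7,121.5])
for sel in([0,1,2,3,4,5],[0,1,2,3,4],[0,1,2,3,5],[0,1,2,4,5],[0,1,2,3,4,5,6,7]):
    r=least_squares(lambda c:(edges(c)-obs)[sel],[578,362,185]); print(sel,r.x.round(1),(edges(r.x)-obs).round(1))
o=np.array([.93,-.367]);print("tab o,m",r.x[:2]@-ey[:2],r.x[:2]@ex[:2])
# overlay both candidate heights
c0=r.x
def draw(I,n,b,f,g,cs):
    A=np.clip(cv2.resize(I[b[2]:b[3],b[0]:b[1],::-1],None,fx=f,fy=f,interpolation=cv2.INTER_NEAREST)*g,0,255).astype(np.uint8)
    for c,col in cs:
        for P,cc in((boxpts(c),col),(pinpts(np.array([587.5,342,223.5])),(255,0,255))):
            q=np.array([(proj(n,p)+.5-[b[0],b[2]])*f for p in P]).astype(np.int32); cv2.polylines(A,[cv2.convexHull(q)],True,cc,1)
    return A
cs=[(c0,(255,255,0))]
cv2.imwrite("pics/ov.png",np.hstack([draw(S,"scene",(285,315,105,140),13,1.2,cs),draw(T,"top",(125,155,190,225),13,2,cs)]))
E
python3 bb.py
```

```text
[0, 1, 2, 3, 4, 5] [578.7 360.6 193.2] [-0.3  0.4  0.   0.  -0.5  0.5 -2.4 -0.7]
[0, 1, 2, 3, 4] [577.8 361.5 191.4] [-0.4  0.3  0.1 -0.1 -0.1  0.9 -2.5 -0.6]
[0, 1, 2, 3, 5] [579.5 359.7 195.3] [-0.2  0.5 -0.1  0.2 -0.8  0.2 -2.3 -0.8]
[0, 1, 2, 4, 5] [578.8 360.3 193.4] [-0.3  0.4  0.   0.1 -0.5  0.5 -2.3 -0.7]
[0, 1, 2, 3, 4, 5, 6, 7] [579.2 357.8 193.3] [-0.6  0.1  0.5  1.  -0.6  0.4 -1.4 -0.2]
tab o,m 407.7460452206998 545.1901493427132
```

View pics/ov.png

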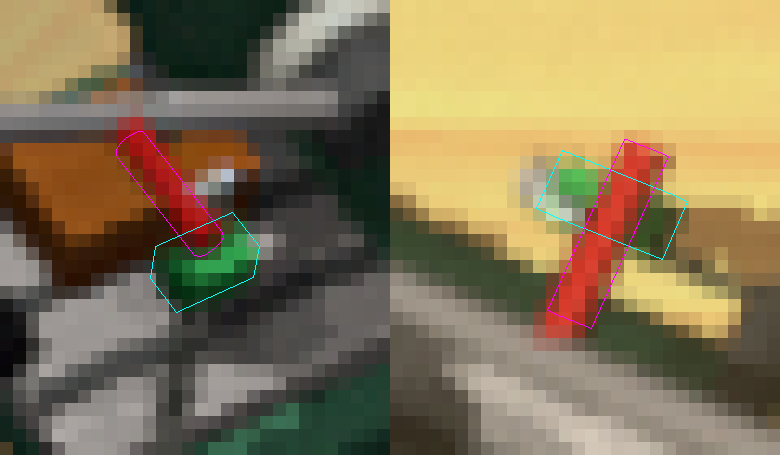

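```bash
cat >> h.py <<'E'
M=np.array([np.cos(np.radians(68.5)),np.sin(np.radians(68.5))]); O=np.array([M[1],-M[0]])
def tgt(pinz,o=415.6,mh=620.6,over=0):
    s=(pinz-180)/100; m=mh-200*np.sqrt(1-s*s); xy=m*M+o*O; return [xy[0],xy[1],180+200*s+9+over]
E
python3 - <<'E'
from h import *
o=[180,0,68.5]
move_l([495,-141,200],None,speed=200)
p=tgt(223.5,over=40); print(p); goto(p,o); print(get_obs()["t"],get_obs()["tcp_pos"].round(1))
f0=get_obs()["wrist_force"]
move_l(tgt(223.5,over=3),o,speed=100)
for z in(220,214,208,202,196,190):
    move_l(tgt(z),o,speed=60); ob=get_obs(); print(z,ob["tcp_pos"].round(1),(ob["wrist_force"]-f0).round(1))
wait(.3); ob=get_obs(); print("pinz",180+(ob["tcp_pos"][2]-189)/2, ob["t"])
S=np.mean([get_image("scene").astype(float) for _ in range(6)],0);T=get_image("top").astype(float)
np.savez("avg2.npz",S=S,T=T)
c=lambda im,b,f:cv2.resize(im[b[2]:b[3],b[0]:b[1],::-1],None,fx=f,fy=f,interpolation=cv2.INTER_NEAREST)
cv2.imwrite("pics/p2.png",np.clip(np.hstack([c(S,(285,315,105,140),13)*1.3,c(T,(100,190,160,265),13/3)*2]),0,255).astype(np.uint8))
E
```

```text
[np.float64(548.1304294656217), np.float64(257.5439704908597), 316.0]
18.6 [548.1 256.4 315.1]
220 [547.9 254.2 270.8] [ 0.6 -1.3  6.1]
214 [545.8 249.3 258.9] [-1.6 -2.5  8.5]
208 [544.1 245.1 246.8] [-2.1 -4.   9. ]
202 [543.  241.9 234.7] [-1.5 -4.8  7.7]
196 [542.5 239.7 222.8] [-0.8 -5.4  9. ]
190 [542.3 238.4 210.9] [-0.2 -5.   8.1]
pinz 191.15914066616463 21.525
```

View pics/p2.png

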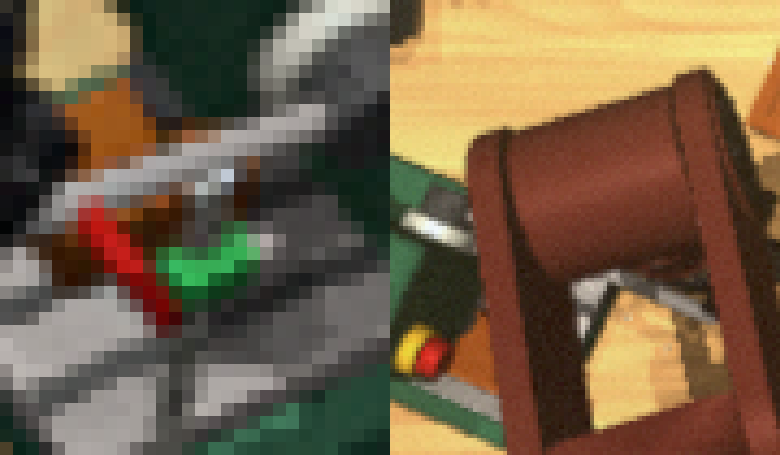

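```bash
cat > fin.py <<'E'
from fit import *
from scipy.optimize import minimize
import fit
S2=np.load("avg2.npz")["S"]; dn=lambda m:m.reshape(m.shape[0]//K,K,-1,K).mean((1,3))
def silb(n,P,box,b):
    x0,x1,y0,y1=box; q=((np.array([proj(n,p) for p in P])+b-[x0-.5,y0-.5])*K*16).astype(np.int32)
    m=np.zeros(((y1-y0)*K,(x1-x0)*K),np.uint8); cv2.fillConvexPoly(m,cv2.convexHull(q),1,shift=4); return dn(m)
nm=lambda f,x0,st:minimize(f,x0,method="Nelder-Mead",options=dict(initial_simplex=np.array(x0)+np.vstack([np.zeros(len(x0)),np.diag(st)])))
rt=red(crop(T,bt)); 
L=45
r=nm(lambda p:((silb("top",pinpts(np.array([p[0],p[1],223.5]),L),(132,152,196,213),0)-red(crop(T,(132,152,196,213))))**2).sum(),[588,342],[4,4]); e1=r.x
print("pin end xy",e1.round(1),r.fun.round(2)); m1,o1=e1@ex[:2],e1@-ey[:2]
mh=m1+100*np.cos(.45); z2=191.16; m2=mh-100*np.sqrt(1-((z2-180)/100)**2)
p1=np.r_[e1,223.5]; p2=m2*ex-o1*ey+z2*ez
print("mh",mh.round(1),"o",o1.round(1))
bs1=(292,312,116,132)   # lower part of the pin only, in both pictures
bs2=(290,312,122,136)
B=[]
for I,p,b in((S,p1,bs1),(S2,p2,bs2)):
    R=red(crop(I,b)); r=nm(lambda d:((silb("scene",pinpts(p,L),b,d)-R)**2).sum(),[0,0],[.7,.7]); B.append(r.x); print("scene bias",r.x.round(2),r.fun.round(2))
gb=(294,309,118,132); a=crop(S2,gb); G=green(a)
for b in(np.zeros(2),B[0],B[1],(B[0]+B[1])/2):
    def f(c):
        c=np.array(c); v=np.array([proj("top",p) for p in boxpts(c)])+.5
        e=np.array([v[:,0].max()-146.9,v[:,1].min()-202.2,v[:,1].max()-209.6])
        return ((silb("scene",boxpts(c),gb,b)-G)[4:]**2).sum()+2*(e**2).sum()
    r=min((nm(f,[578,362,z],[4,4,8]) for z in(175,190)),key=lambda r:r.fun); c=r.x
    print(b.round(2),"tab",c.round(1),r.fun.round(2),"o,m",(c[:2]@-ey[:2]).round(1),(c[:2]@ex[:2]).round(1))
    # z when m is set, from the scene alone
    for z in(175,180,185,190,195):
        q=nm(lambda k:((silb("scene",boxpts(np.array([k[0],k[1],z])),gb,b)-G)[4:]**2).sum(),[578,362],[4,4]); print(z,q.fun.round(2),"o,m",(q.x@-ey[:2]).round(1),(q.x@ex[:2]).round(1),end=" | ")
    print()
E
python3 fin.py
```

```text
pin end xy [587.1 342.8] 6.87
mh 624.2 o 420.6
scene bias [-0.26 -0.65] 3.69
scene bias [-0.16 -0.93] 2.59
[0. 0.] tab [579.5 362.3 187. ] 6.16 o,m 406.4 549.4
175 4.93 o,m 398.7 555.9 | 180 5.03 o,m 402.1 552.9 | 185 5.16 o,m 404.9 550.1 | 190 5.25 o,m 408.2 547.5 | 195 5.34 o,m 410.7 545.2 | 
[-0.26 -0.65] tab [580.2 363.6 182.2] 5.98 o,m 406.5 551.0
175 4.99 o,m 401.9 554.7 | 180 5.1 o,m 404.9 552.1 | 185 5.16 o,m 408.2 549.4 | 190 5.27 o,m 411.3 546.8 | 195 5.4 o,m 414.2 544.0 | 
[-0.16 -0.93] tab [580.2 363.6 180.9] 6.18 o,m 406.6 551.0
175 5.0 o,m 402.7 553.7 | 180 5.08 o,m 406.1 551.1 | 185 5.22 o,m 409.1 548.7 | 190 5.27 o,m 411.7 546.0 | 195 5.6 o,m 415.6 542.8 | 
[-0.21 -0.79] tab [580.1 363.8 181.9] 6.07 o,m 406.4 551.1
175 5.0 o,m 402.3 554.2 | 180 5.12 o,m 405.4 551.7 | 185 5.14 o,m 408.7 549.0 | 190 5.26 o,m 411.1 546.5 | 195 5.38 o,m 414.2 543.9 |
```

```bash
python3 - <<'E'
import numpy as np
T=np.load("avg.npz")["T"]; np.set_printoptions(linewidth=220)
a=T[199:214,134:152]; print("cols 134..151, rows 199..213; R/G/B")
for i,r in enumerate(a): print(199+i,' '.join("%3d/%3d/%3d"%tuple(p) for p in r))
E
```

```text
cols 134..151, rows 199..213; R/G/B
199 118/105/ 63 118/104/ 62 118/104/ 62 118/104/ 62 118/104/ 61 117/104/ 62 118/105/ 62 118/105/ 62 119/106/ 63 118/106/ 63 118/105/ 62 118/105/ 62 118/104/ 62 118/104/ 62 118/104/ 61 119/104/ 62 119/104/ 62 119/104/ 62
200 117/ 96/ 57 117/ 96/ 57 118/ 96/ 57 118/ 97/ 57 117/ 97/ 57 119/ 99/ 59 118/ 99/ 59 118/100/ 60 116/ 95/ 57 113/ 86/ 51 116/ 89/ 53 116/ 95/ 57 118/ 99/ 60 118/ 99/ 59 118/ 99/ 59 117/ 98/ 59 118/100/ 60 119/101/ 60
201 117/ 95/ 55 115/ 93/ 56 108/ 87/ 53 112/ 91/ 54 114/ 92/ 54 111/ 90/ 53 118/ 95/ 56 116/ 92/ 55 108/ 75/ 45 102/ 36/ 24 112/ 48/ 32 104/ 66/ 39 107/ 83/ 49 118/ 95/ 56 118/ 94/ 56 118/ 94/ 55 118/ 94/ 55 118/ 94/ 56
202 116/ 99/ 61 106/ 93/ 64  87/ 77/ 59  92/ 82/ 54  93/ 90/ 50  83/ 85/ 46 104/ 95/ 54 107/ 86/ 50 100/ 56/ 33 105/ 30/ 21 105/ 32/ 24  80/ 34/ 21  87/ 65/ 38 119/ 99/ 59 118/ 98/ 59 118/ 98/ 58 118/ 97/ 58 118/ 97/ 58
203 113/100/ 66  97/ 90/ 78  88/ 83/ 75  71/ 80/ 62  43/ 88/ 43  44/ 95/ 44  58/ 86/ 43  82/ 69/ 38 101/ 34/ 23 110/ 32/ 23  92/ 27/ 18  80/ 48/ 29 106/ 89/ 53 118/101/ 61 118/101/ 60 
[... 1535 characters left out ...]
/ 25  63/ 55/ 34  94/ 82/ 49  77/ 61/ 37
211  29/ 36/ 23  31/ 38/ 25  33/ 40/ 26  51/ 33/ 21  89/ 28/ 19 107/ 30/ 21 100/ 30/ 22  81/ 43/ 26  97/ 83/ 49 118/107/ 63 118/106/ 64 118/106/ 64 114/103/ 62  97/ 88/ 54  75/ 68/ 44  58/ 53/ 35  58/ 52/ 36  67/ 58/ 38
212  31/ 38/ 25  30/ 37/ 24  31/ 36/ 24  58/ 30/ 20 104/ 28/ 20 109/ 32/ 24  83/ 25/ 16  72/ 50/ 30 104/ 95/ 57 112/102/ 61 118/108/ 64 118/108/ 64 118/108/ 64 118/109/ 64 113/104/ 62  99/ 92/ 56  85/ 79/ 49  67/ 61/ 40
213  34/ 38/ 28  30/ 37/ 25  41/ 34/ 22  77/ 27/ 18 107/ 29/ 21 102/ 31/ 23  68/ 24/ 16  36/ 30/ 19  53/ 49/ 30  82/ 76/ 45 101/ 92/ 55 107/ 98/ 57 118/106/ 62 118/106/ 63 118/106/ 63 118/106/ 62 118/106/ 63 104/ 92/ 55
```

```bash
sed -i 's/146.9,v\[:,1\].min()-202.2,v\[:,1\].max()-209.6\]/147.4,v[:,1].min()-202.2,v[:,1].max()-210.0,1.7+v[:,0].min()-138.5]/; s/^S2=/def red(a):\n    r,g,b=a[...,0],a[...,1],a[...,2]; return np.clip((r\/np.maximum(g,b)-1.3)\/0.9,0,1)*(g<2.1*b)\nS2=/' fin.py; sed -i 's/+2\*(e\*\*2)/+1.5*(e**2)/' fin.py
cat >> fin.py <<'E'
np.set_printoptions(linewidth=200)
print((red(crop(S,bs1))*9).astype(int)); print((red(crop(S2,bs2))*9).astype(int)); print((red(crop(T,bt))*9).astype(int))
E
python3 fin.py
```

```text
pin end xy [587.7 342.8] 2.94
mh 624.4 o 421.2
scene bias [-0.18 -0.91] 5.18
scene bias [ 0.14 -0.53] 3.03
[0. 0.] tab [579.4 359.9 188.4] 6.66 o,m 407.2 547.2
175 4.93 o,m 398.7 555.9 | 180 5.03 o,m 402.1 552.9 | 185 5.16 o,m 404.9 550.1 | 190 5.25 o,m 408.2 547.5 | 195 5.34 o,m 410.7 545.2 | 
[-0.18 -0.91] tab [580.  361.4 182.8] 6.26 o,m 407.2 548.9
175 4.98 o,m 402.4 554.1 | 180 5.09 o,m 405.8 551.2 | 185 5.2 o,m 408.9 548.5 | 190 5.28 o,m 412.1 545.8 | 195 5.38 o,m 414.6 543.4 | 
[ 0.14 -0.53] tab [579.5 360.4 185.5] 6.19 o,m 407.1 547.7
175 4.97 o,m 400.5 553.7 | 180 5.06 o,m 403.3 551.2 | 185 5.15 o,m 407.0 548.5 | 190 5.3 o,m 409.5 546.2 | 195 5.38 o,m 413.0 543.2 | 
[-0.02 -0.72] tab [579.5 360.8 184.1] 6.19 o,m 407.0 548.1
175 4.99 o,m 401.7 553.8 | 180 5.09 o,m 405.0 551.4 | 185 5.19 o,m 407.8 548.5 | 190 5.27 o,m 411.0 545.7 | 195 5.36 o,m 413.6 543.5 | 
[[0 0 0 9 9 0 0 0 0 0 0 0 1 0 0 0 0 0 0 0]
 [0 0 0 0 9 9 0 0 0 3 2 0 0 0 0 0 0 0 0 0]
 [0 0 0 0 9 9 9 9 0 0 0 0 4 0 0 0 0 0 0 0]
 [0 0 0 0 0 9 9 5 0 0 0 1 4 0 0 0 0 0 0 0]
 [0 0 0 0 0 0 9 9 8 0 0 0 1 0 0 0 0 0 0 0]
 [0 0 
[... 1201 characters left out ...]
 0 0 0 0 0]
 [0 0 0 0 0 0 0 0 0 0 0 0 0 0 0 0 0 0 0 0]
 [0 0 0 0 0 0 0 0 0 0 0 0 0 0 0 0 0 0 0 0]
 [0 0 0 0 0 0 0 0 0 0 0 0 0 0 0 0 0 0 0 0]
 [0 0 0 0 0 0 0 0 0 0 1 9 9 2 0 0 0 0 0 0]
 [0 0 0 0 0 0 0 0 0 0 4 9 9 9 0 0 0 0 0 0]
 [0 0 0 0 0 0 0 0 0 0 9 9 9 3 0 0 0 0 0 0]
 [0 0 0 0 0 0 0 0 0 0 9 9 9 0 0 0 0 0 0 0]
 [0 0 0 0 0 0 0 0 0 9 9 9 5 0 0 0 0 0 0 0]
 [0 0 0 0 0 0 0 0 9 9 9 9 0 0 0 0 0 0 0 0]
 [0 0 0 0 0 0 0 0 9 9 9 8 0 0 0 0 0 0 0 0]
 [0 0 0 0 0 0 0 6 9 9 9 0 0 0 0 0 0 0 0 0]
 [0 0 0 0 0 0 0 9 9 9 5 0 0 0 0 0 0 0 0 0]
 [0 0 0 0 0 0 2 9 9 9 0 0 0 0 0 0 0 0 0 0]
 [0 0 0 0 0 2 9 9 9 5 0 0 0 0 0 0 0 0 0 0]
 [0 0 0 0 0 6 9 9 9 1 0 0 0 0 0 0 0 0 0 0]
 [0 0 0 0 0 9 9 9 9 0 0 0 0 0 0 0 0 0 0 0]]
```

```bash
python3 - <<'E'
from h import *
o=[180,0,68.5]
move_l(tgt(186.5),o,speed=30); move_l(tgt(183),o,speed=20); wait(.6)
ob=get_obs(); print("pinz",180+(ob["tcp_pos"][2]-189)/2, ob["tcp_pos"].round(1),ob["wrist_force"].round(1),ob["qvel"].round(2),ob["t"])
S=np.mean([get_image("scene").astype(float) for _ in range(6)],0); np.savez("avg3.npz",S=S)
c=lambda im,b,f:cv2.resize(im[b[2]:b[3],b[0]:b[1],::-1],None,fx=f,fy=f,interpolation=cv2.INTER_NEAREST)
cv2.imwrite("pics/p3.png",np.clip(np.hstack([c(S,(285,315,105,140),13)*1.3,c(S,(240,330,60,165),13/3)]),0,255).astype(np.uint8))
E
```

```text
pinz 184.0299423023589 [541.7 237.  197.1] [-2.2 -5.8  8.5] [ 0.03 -0.04  0.02  0.02 -0.09 -0.08] 23.3583
```

View pics/p3.png

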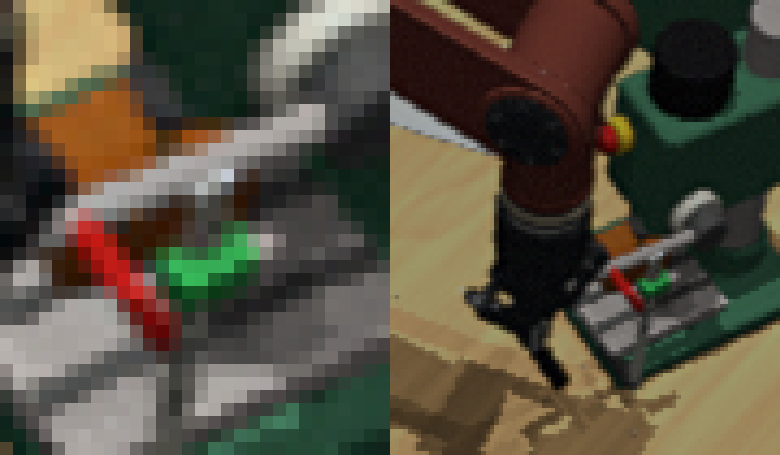

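```bash
python3 - <<'E'
from station import *
sign_off(); o=get_obs(); print(o["t"],o["tcp_pos"],o["wrist_force"])
E
```

```text
the job is handed in; nothing more can be done
the job is handed in; nothing more can be done
```

I pressed the red, blue and yellow keys in that order, then pushed the feed lever down and handed the job in while still holding it. My last reading before handing in was at t ≈ 23.4 s of the 51 s allowed, and sign-off gives no verdict.

- **Keys:** each key reached its stop, with the fingertip at about 56 mm and 9 to 11 N. I lifted fully clear of each one before going on to the next.
- **Lever:** the lever was at rest with about 8.5 N of upward push on the fingers. Working from the fingertip height on the handle, the pointer pin is about 184.0 mm above the bench.
- **Green tab height:** this is the least certain part. My fits disagreed:
  - About 193 mm from the first outline fit, with no camera correction.
  - 187 to 188 mm from the box fits without correction.
  - 181 to 186 mm after correcting the scene camera against the pin, whose height is known.

  I used 184 mm, so the estimated error is about 4 mm against the allowed 7 mm. It was not checked by touch.
- **Bystanders:** the arm did not pass near any of them, but I did not measure their positions again at the end.

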